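# Set a painted test panel to cure

### The arm

A 6-joint arm with a two-finger parallel gripper is mounted at the origin on the work surface. World frame = base frame: x ahead of the robot, y to its left, z up, the work surface at z = 0. Lengths are in mm, angles in rad, forces in N, time in s.
With the tool pointing down it reaches from about 400 to 825 mm from the base axis. Payload 7 kg.
Tool frame: the origin (TCP) lies at the very end of the fingers, on their centre line; the grasp point (between the pads) lies 19 mm behind it; z points along the fingers, y is the direction in which the jaws open and shut (so a half turn about z gives the same grasp; the last joint's range is limited). The gripper opens to 88 mm and grips with 3 to 60 N. Pads are 19 mm wide; open, the fingers measure 130 mm over their backs; the gripper's body (78 mm by 193 mm) begins 47 mm behind the grasp point.
Start: joints at [-0.981, 0.359, 0.012, 0, -1.224, -0.288], TCP at [200.61, -644.477, 226.561] pointing down, gripper open.
Joint ranges: [-3.07, 3.07], [-1.43, 2.12], [-1.02, 1.25], [-3.03, 1.67], [-3.05, -0], [-3.03, 3.03]. Speed limits (rad/s): [2.39, 2.39, 3.01, 3.14, 3.14, 3.14].

### API

Orientations are given as a unit quaternion [x, y, z, w].
In Python, from plant import bot gives the robot as it stands. Calls block until the motion is done:
- bot.move_ptp(position, orientation): joint-space move of the TCP to a pose.
- bot.line_to(position, velocity=150, ori=None): straight line of the TCP; ori=None keeps the orientation; velocity is the mean speed in mm/s.
- bot.move_joints(angles): joint-space move.
- bot.move_gripper(opening, force=None): finger opening in mm; force is the grip in N (None keeps the last); returns when the fingers have stopped.
- bot.pause(seconds).
- bot.solve_ik(position, orientation): joint angles nearest the present ones, or None.
- bot.read_state(): the state.
- bot.camera(name): name is "side" or "top" or "wrist"; returns the picture (420x560x3 uint8, red, green, blue); there is no depth.
- bot.get_calibration(name): a dict with "fx", "fy", "cx", "cy" (pixels), "view" (4x4, takes a point from world to camera coordinates); the wrist camera has in their place "T_tool_cam" (4x4, takes a point from camera to tool coordinates, whose origin is the TCP and whose axes are the flange's). Camera axes: x right, y up, looking along -z (the intrinsics and any distortion apply to the point x, -y, -z); pixel columns grow to the right and rows downward; lengths in mm; the calibration is good to about 2 mm. A picture is of the moment at which its call begins: read the wrist's pose just before it. get_calibration takes no time and is no camera call.
A pose or a line that the arm cannot do raises bot.Unreachable and nothing moves.
- bot.close_job(): hands the job in, once; it reports no verdict.
The state is a dict: "t": time; "joint_pos": joint angles; "qvel": joint speeds; "tau": joint torques, N m; "tcp_pos": TCP position; "eef_rot": TCP orientation; "contact_force": force on the tool from outside, world axes, zero at the start; "moment": the same for the moment, N m; "width": finger opening in mm.
Only numpy, scipy, OpenCV 4.12 (cv2) and the standard library are available. Lean on these libraries where they do the work, as an engineer would, in place of code of your own. Each camera call takes 0.05 s, during which the arm holds its last target. There are 200 camera calls.

### The job

Set the yellow-green test panel to cure: lift it out of the rack, hang it by its hole on the peg of the blue stand and let go. Then, by its orange ball handle, swing and tilt the lamp until it points straight at the middle of the panel's painted square and release it; only after that flip the red switch lever all the way over. Leave the blue panel, the tin and the jar where they stand.

Things in the scene. Friction and masses are not known exactly. Their poses are not given: they have to be found in the camera images.
- green_top (a point): Middle of the top edge of the loose yellow-green test panel: aluminium plate 100 mm wide, 160 tall, 6 thick, 0.15 to 0.28 kg, upright in one of the rack's two slots. x = plate normal, y along its width, z up. Best gripped here from above, pads on the two faces, fingertips at most 30 mm below the edge to stay clear of the hole.
- green_hole (a point): Centre of the yellow-green panel's hole (26 mm diameter, 50 mm below the top edge, 110 mm above the bottom edge); x = hole axis = plate normal. Hanging on the peg, the hole's upper rim rests on it, so this point then lies about 9 mm below the peg's axis.
- green_paint (a point): Middle of the yellow-green painted square (94 by 94 mm, on both faces of the panel, in its lower part), 60 mm below the hole's centre. Both faces are alike: either may face the lamp.
- blue_top (a point): Middle of the top edge of the blue test panel, same shape and size, in the rack's other slot, 80 mm away. Leave it in place.
- rack: Fixed slotted rack, 160 mm along its x, 110 mm along its y, 42 mm high, origin under its centre. The panels' normals lie along its x; its two slots (8.5 mm wide, 30 mm deep, open at both ends, floor 12 mm above the table) are 40 mm to either side of its centre. A panel comes out straight upward.
- peg_mid (a point): Point on the axis of the level steel peg (8 mm thick) of the fixed stand, half-way along, 170 mm above the table. x lies along the peg towards its root, a blue post (near face 45 mm from here, top 4 mm above the peg's axis); the free tip points along -x. Straight to 40 mm from here, then turned up to the tip. Below is the stand's base, 140 by 120 by 10 mm.
- peg_tip (a point): Free end of the same peg: centre of its round end (8 mm diameter), 48 mm from peg_mid along -x and 7 mm higher, the turned-up end that keeps a panel from slipping off.
- lamp_pivot (a point): Point where the lamp's swivel axis (vertical) and tilt axis (level) cross, 150 mm above the table, in the middle of the grey lamp head (60 deep, 130 wide, 80 mm high) held in a steel yoke on a round fixed base. x = direction in which the lamp shines, y = tilt axis.
- lamp_face (a point): Middle of the lamp's front, 34 mm ahead of the pivot; x = direction in which the lamp shines. The line of the beam passes through the pivot and the ball.
- lamp_ball (a point): Centre of the orange ball (28 mm diameter) on the end of the lamp's rear handle, a 12 mm rod along the beam line; 130 mm behind the pivot, opposite to the way the lamp shines. Pushing it sideways swivels the lamp and up or down tilts it, with about 1 to 2 N, and the lamp stays where it is left. Can be pinched from above, fingers closing level and across the rod.
- swivel (a joint): Swivel angle of the lamp, rad, grows anticlockwise seen from above; range -1.5 to 1.0.
- tilt (a joint): Tilt of the lamp, rad: 0 level, positive shines downward (ball goes up); range -0.6 to 1.0.
- switch (a joint): Red switch lever, rad: 0 off (leans to -x of its own frame), 1.0 fully over (on). Stays where it is left.
- switch_tip (a point): Centre of the red ball (26 mm diameter) on the switch lever, 80 mm from the lever's level pivot axis (its y), which lies 22 mm above the table on a fixed grey block 70 by 50 by 25 mm. Off (0): the ball stands 38 mm from the pivot towards its frame's -x; fully on: 38 mm towards +x; 92 mm high in both. It is pushed over towards +x with about 1 N.
- tin_mid (a point): Middle of a closed yellow-banded tin, 72 mm diameter, 85 mm high, loose bystander.
- jar_mid (a point): Middle of a closed white jar with black cap, 60 mm diameter, 100 mm high, loose bystander.
Things that resemble listed ones, but are neither listed nor needed, are in the scene too. Leave any purple look-alike of the part that bears lamp_pivot alone.

How it is judged:
By the outcome, as a careful person would: the job done as asked, in the order asked, and still so for the second after the job is handed in, with the robot touching nothing.
It also fails if it takes over 64 s, if anything falls off the work surface, if the arm or the gripper's body presses on something with over 40 N, if the wrist force passes 120 N, or if a joint passes its speed limit or range.

## Working session

There is one attempt and no reset: what is moved stays moved. The work goes in short steps, each a Python script; the robot and the scene stay as the last script left them, time stands still between calls to the robot, and variables do not carry over. Pictures are saved under pics/ and viewed, about 8 in all and at most 12, crops included, and the job is handed in when it is done.

```bash
ls && mkdir -p pics
python3 - <<'E'
from plant import bot
import cv2,numpy as np
np.set_printoptions(precision=4,suppress=True)
for n in ["side","top","wrist"]:
    s=bot.read_state(); im=bot.camera(n); cv2.imwrite(f"pics/{n}0.png",im[:,:,::-1]); c=bot.get_calibration(n)
    for k,v in c.items(): print(n,k,np.array(v).tolist())
print(s)
E
```

```text
pics
side fx 442.0600473242158
side fy 442.0600473242158
side cx 282.2769500251358
side cy 211.29016106848243
side view [[-0.8254982554648609, -0.5643960483047911, -0.0031194362322666653, 393.0118885019025], [0.2954389886012956, -0.43681172255608, 0.849653648878079, -316.41070659750244], [-0.48090376816855446, 0.7004660018127405, 0.5273319126183804, -940.7885128210728], [0.0, 0.0, 0.0, 1.0]]
top fx 408.4986609480132
top fy 408.4986609480132
top cx 281.31954117748717
top cy 212.46310190678432
top view [[-0.011499371111536351, -0.9998646644231979, 0.01176508826675817, -85.1754186997709], [0.9967111315112601, -0.010517636792015887, 0.08035110228151426, -563.3370558282139], [-0.08021648699352456, 0.012650381583046544, 0.9966971872440599, -1330.6364058845436], [0.0, 0.0, 0.0, 1.0]]
wrist fx 305.0215512085716
wrist fy 305.0215512085716
wrist cx 284.1824347363284
wrist cy 212.31301962663997
wrist T_tool_cam [[5.190212442963148e-05, 0.9659598295196841, 0.2586921047509413, 68.56433308249287], [0.9999998484241619, 9.166421666564943e-05, -0.000542908210520188, -0.16512264089207918], [-0.0005481403316184958, 0.2586920937175582, -0.9659596783459456, -157.06026282256187], [0.0, 0.0, 0.0, 1.0]]
{'t': 0.1, 'joint_pos': array([-0.9809,  0.3594,  0.0111, -0.0003, -1.2241, -0.2881]), 'qvel': array([ 0.0002, -0.0016,  0.0029,  0.0023,  0.0001,  0.0001]), 'tau': array([ -0.0024, -58.4163,  29.3752,   7.0156,   0.0102,  -0.0001]), 'tcp_pos': array([ 200.4789, -644.0848,  225.6801]), 'eef_rot': array([-0.1503,  0.9886,  0.0007, -0.0002]), 'contact_force': array([ 0.0707, -0.2718, -0.1418]), 'moment': array([ 0.0089,  0.0211, -0.0168]), 'width': 87.30915742599029}
```

View pics/side0.png

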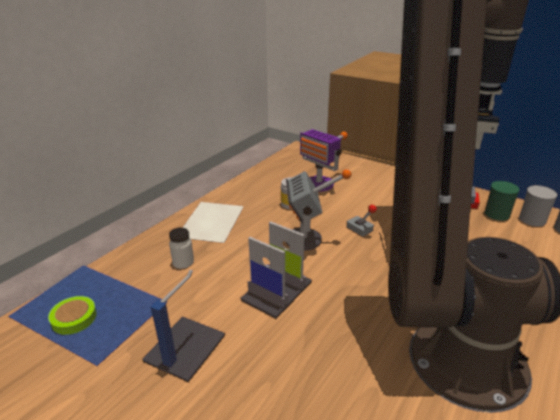

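View pics/top0.png

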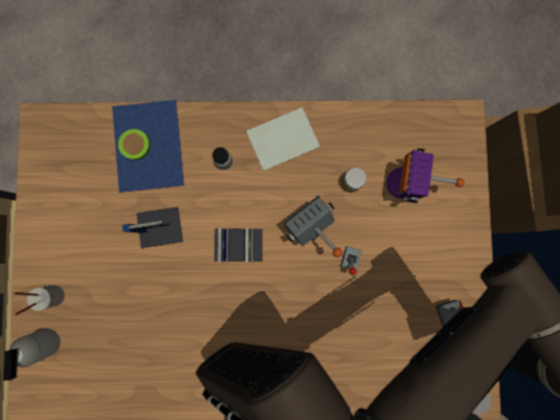

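The side view shows the grey lamp near (305,205) with a purple look-alike at (320,150), the rack at (277,275), the stand at (170,335) and the switch at (365,220). In the top view the lamp is at (310,220), its ball at (337,252), the switch at (351,262), the rack at (240,245) and the stand at (155,227). I'll enlarge both.

```bash
cat > h.py <<'E'
from plant import bot
import cv2,numpy as np
from scipy.optimize import least_squares
from scipy.spatial.transform import Rotation as R
np.set_printoptions(precision=3,suppress=True)
def view(name,st=None):
    c=bot.get_calibration(name)
    if name!="wrist": V=np.array(c["view"])
    else:
        T=np.eye(4);T[:3,:3]=R.from_quat(st["eef_rot"]).as_matrix();T[:3,3]=st["tcp_pos"]
        V=np.linalg.inv(T@np.array(c["T_tool_cam"]))
    return c["fx"],c["cx"],c["cy"],V
def proj(cam,P):
    f,cx,cy,V=cam; p=np.atleast_2d(P)@V[:3,:3].T+V[:3,3]
    return np.c_[cx+f*p[:,0]/-p[:,2], cy-f*p[:,1]/-p[:,2]]
def tri(obs,x0=(500,0,100)):   # obs: list of (cam,(u,v))
    r=least_squares(lambda X:np.concatenate([proj(c,X)[0]-uv for c,uv in obs]),x0)
    return r.x,np.sqrt(np.mean(r.fun**2))
def atz(cam,uv,z):
    r=least_squares(lambda X:proj(cam,[X[0],X[1],z])[0]-uv,(500,0)); return np.r_[r.x,z]
def snap(name,fn):
    st=bot.read_state(); im=bot.camera(name); cv2.imwrite(fn,im[:,:,::-1]); return view(name,st)
E
python3 - <<'E'
from h import *
a=cv2.imread("pics/side0.png")[120:380,140:400]; b=cv2.imread("pics/top0.png")[130:280,110:380]
cv2.imwrite("pics/sidec.png",cv2.resize(a,None,fx=2.3,fy=2.3,interpolation=cv2.INTER_CUBIC))
cv2.imwrite("pics/topc.png",cv2.resize(b,None,fx=2.9,fy=2.9,interpolation=cv2.INTER_CUBIC))
S=view("side");T=view("top")
for n,t,z in [("stand",(160,227),10),("peg",(165,224),170),("rack",(239,245),42),("lamp",(310,220),150),("ball",(337,252),150),("swtip",(352,271),92),("jar",(222,157),100),("tin",(355,179),85),("purpball",(460,182),150)]:
    P=atz(T,t,z); print(n,P,np.hypot(P[0],P[1]),proj(S,P))
E
```

```text
stand [519.188 312.433  10.   ] 605.9462864631106 [[185.322 344.41 ]]
peg [520.161 252.499 170.   ] 578.2066601231373 [[196.478 272.781]]
rack [456.442  47.322  42.   ] 458.88817257745956 [[278.029 277.917]]
lamp [ 528.561 -175.572  150.   ] 556.9577551016025 [[302.013 195.63 ]]
ball [ 432.045 -254.571  150.   ] 501.4668774446415 [[345.895 193.619]]
swtip [ 371.553 -308.607   92.   ] 483.00147255190655 [[371.637 209.115]]
jar [733.671  94.702 100.   ] 739.7577967274482 [[182.015 232.388]]
tin [ 661.997 -326.881   85.   ] 738.3032234508872 [[291.698 182.446]]
purpball [ 639.227 -633.417  150.   ] 899.9045409365124 [[343.226 135.482]]
```

View pics/topc.png

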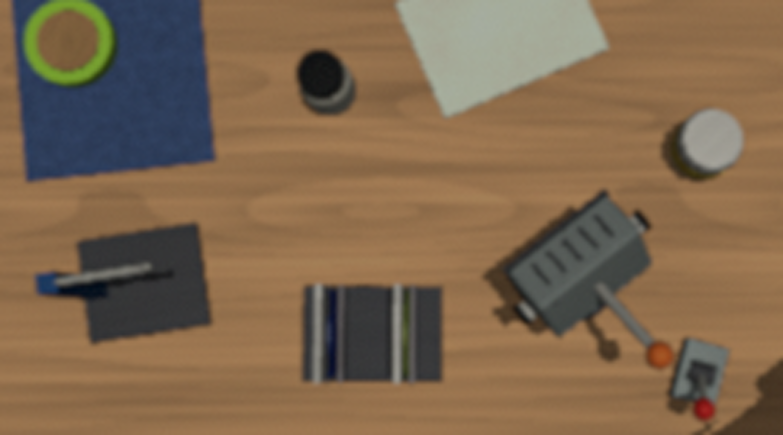

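View pics/sidec.png

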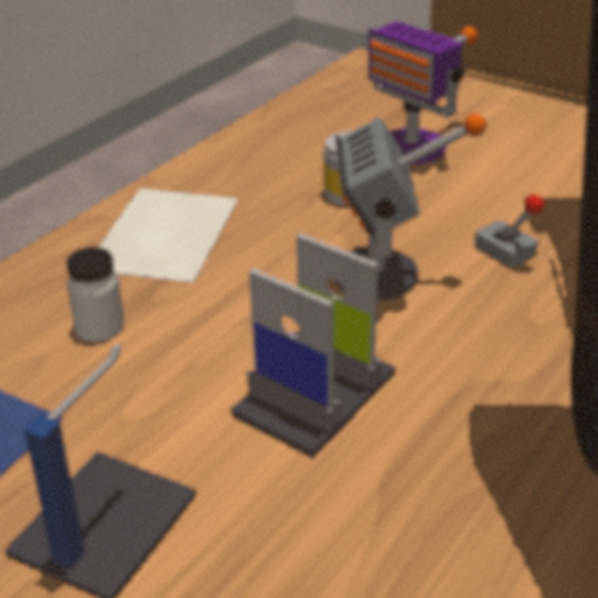

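The grey lamp at top (310,220) and side (305,205) fits: grey head, round base, orange ball. The purple one is the look-alike. The yellow-green panel is the right-hand one in the rack, with its top edge at topc (397,333). Next I triangulate.

Run:
```python
from h import *
S=view("side");T=view("top")
t=lambda u,v:np.array((110+u/2.9,130+v/2.9)); s=lambda u,v:np.array((140+u/2.3,120+v/2.3))
for n,a,b in [("gtop",t(397,333),s(338.5,250.5)),("btop",t(318,333),s(292,287)),("pegroot",t(55,282),s(52,417)),("pegtip",t(150,267),s(118,350)),("ball",t(659,354),s(475,125)),("swtip",t(704,409),s(535,203)),
 ("yokeR",t(641,219),(0,0)),("g_far",t(397,286),s(297,237)),("g_near",t(397,381),s(379,264)),("jar",t(321,74),s(90,258)),("tin",t(712,140),s(337,140))]:
    if b[0]==0: continue
    P,e=tri([(T,a),(S,b)]); print(n,P,"rms",e)
# rack outline corners top z=42
for c in [(304,286),(442,286),(442,381),(304,381)]: print("rack",atz(T,t(*c),42))
for c in [(80,242),(197,224),(211,322),(91,343)]: print("base",atz(T,t(*c),10))
for c in [(682,338),(729,350),(716,403),(669,388)]: print("swblock",atz(T,t(*c),25))
for q in ([1,0,0,0],[0,1,0,0]):
    for p in ([455,8,260],[455,8,150],[500,250,300],[520,-305,150]): print(q,p,bot.solve_ik(p,q))
```

```text
gtop [454.86   11.474 170.397] rms 0.4085137982052295
btop [456.22   91.325 171.075] rms 0.29030123091406984
pegroot [510.556 355.064 174.924] rms 0.2661519379008103
pegtip [525.863 260.984 174.78 ] rms 0.05485909569261635
ball [ 432.097 -246.223  214.367] rms 0.24908396292585416
swtip [ 370.704 -311.019   93.944] rms 0.2075414680306673
g_far [504.841  12.898 169.473] rms 0.23270866808357146
g_near [405.966  11.156 172.15 ] rms 0.5989303797787789
jar [738.831  99.198 101.15 ] rms 0.16825014675549646
tin [ 670.287 -323.658   89.308] rms 1.7626493511401775
rack [510.43  125.648  42.   ]
rack [508.726 -28.984  42.   ]
rack [402.753 -28.159  42.   ]
rack [404.59  125.483  42.   ]
base [565.184 387.411  10.   ]
base [584.563 253.564  10.   ]
base [471.765 236.604  10.   ]
base [449.406 372.983  10.   ]
swblock [ 447.368 -300.368   25.   ]
swblock [ 433.178 -353.499   25.   ]
swblock [ 373.672 -337.132   25.   ]
swblock [ 391.16  -284.271   25.   ]
[1, 0, 0, 0] [455, 8, 260] [ 0.453 -0.036 -0.393  0.    -1.214  1.118]
[1, 0, 0, 0] [455, 8, 150] [ 0.453  0.061 -0.564  0.    -0.946  1.118]
[1, 0, 0, 0] [500, 250, 300] [ 0.814  0.128 -0.128  0.    -1.315  0.757]
[1, 0, 0, 0] [520, -305, 150] [-0.207  0.301 -0.257  0.    -1.013  1.777]
[0, 1, 0, 0] [455, 8, 260] [ 0.453 -0.036 -0.393  0.    -1.214 -2.023]
[0, 1, 0, 0] [455, 8, 150] [ 0.453  0.061 -0.564  0.    -0.946 -2.023]
[0, 1, 0, 0] [500, 250, 300] [ 0.814  0.128 -0.128  0.    -1.315 -2.385]
[0, 1, 0, 0] [520, -305, 150] [-0.207  0.301 -0.257  0.    -1.013 -1.364]
```

Run:
```python
from h import *
import pickle
q=[1,0,0,0]
s=bot.read_state()
bot.line_to([s["tcp_pos"][0],s["tcp_pos"][1],340],300)
est=dict(w1=[455,11,172],w2=[519,300,170],w3=[519,300,170]); cams={}; tiles=[]
for n,p in [("w1",[455,11,320]),("w2",[500,230,300]),("w3",[560,330,300])]:
    bot.move_ptp(p,q); bot.pause(0.2); cams[n]=snap("wrist",f"pics/{n}.png")
    uv=proj(cams[n],est[n])[0]; im=cv2.imread(f"pics/{n}.png")
    x0=int(np.clip(uv[0]-80,0,400)); y0=int(np.clip(uv[1]-60,0,300)); print(n,uv,x0,y0)
    tiles.append(cv2.resize(im[y0:y0+120,x0:x0+160],None,fx=2.5,fy=2.5,interpolation=cv2.INTER_CUBIC)); cams[n]=(cams[n],x0,y0)
tiles.append(np.zeros_like(tiles[0]))
cv2.imwrite("pics/m1.png",np.vstack([np.hstack(tiles[:2]),np.hstack(tiles[2:])]))
pickle.dump(cams,open("cams.pkl","wb")); print(bot.read_state()["t"])
```

```text
w1 [284.063 201.724] 204 141
w2 [210.21  186.623] 130 126
w3 [313.658 245.276] 233 185
5.3583
```

View pics/m1.png

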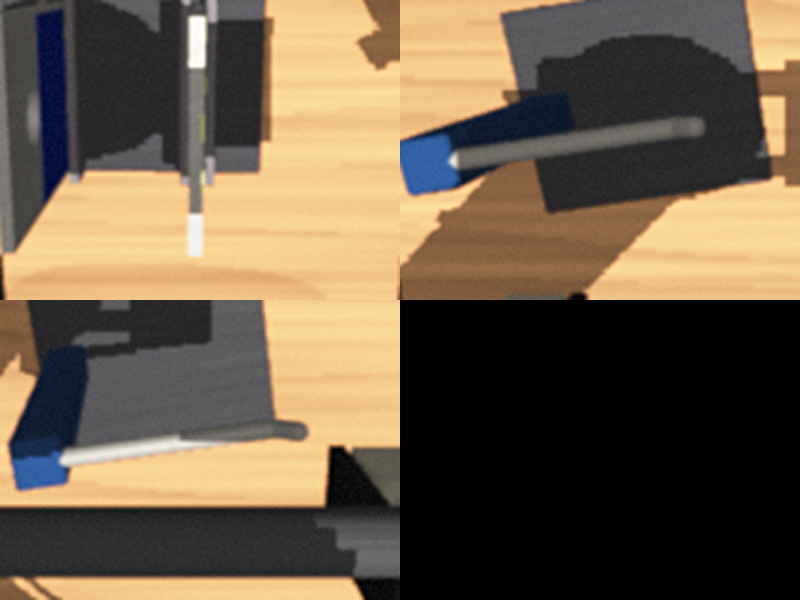

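Run:
```python
from h import *
import pickle
c=pickle.load(open("cams.pkl","rb")); S=view("side");T=view("top")
f=lambda n,u,v:(c[n][0],np.array((c[n][1]+u/2.5,c[n][2]+v/2.5)))
t=lambda u,v:(T,np.array((110+u/2.9,130+v/2.9))); s=lambda u,v:(S,np.array((140+u/2.3,120+v/2.3)))
print("tip wrist",tri([f("w2",290,127),f("w3",297,131)])); print("root wrist",tri([f("w2",57,161),f("w3",65,158)]))
print("tip all",tri([f("w2",290,127),f("w3",297,131),t(150,267),s(118,350)])); print("root all",tri([f("w2",57,161),f("w3",65,158),t(55,282),s(52,417)]))
for uv in [(196,135),(197,13),(195,256)]: print("g",atz(*f("w1",*uv),172))
for uv in [(260,172),(180,172)]: print("rackcorner",atz(*f("w1",*uv),42))
for n in("w2","w3"): print(proj(c[n][0],[[525.9,261,177],[512,353,170]])-[c[n][1],c[n][2]])
```

```text
tip wrist (array([529.901, 264.259, 178.243]), np.float64(0.30839404781256136))
root wrist (array([515.579, 355.154, 169.905]), np.float64(0.1749885152095792))
tip all (array([528.601, 263.649, 174.507]), np.float64(0.9797890607526745))
root all (array([515.339, 354.764, 170.639]), np.float64(0.8524088895401517))
g [462.029  12.687 172.   ]
g [510.692  12.177 172.   ]
g [409.56   13.241 172.   ]
rackcorner [413.003 -24.055  42.   ]
rackcorner [413.038  23.061  42.   ]
[[120.037  54.544]
 [ 25.53   67.875]]
[[121.413  56.23 ]
 [ 28.076  66.771]]
```

The wrist view shows the yellow-green panel's top edge (tile 1, x≈196, y 13–256). The peg runs from its root at tile 2 (57,161) to its tip at (290,127). Both camera sets agree on the panel-to-peg displacement, so I grasp and lift now.

```bash
cat >> h.py <<'E'
def down(deg): return (R.from_euler("z",deg,degrees=True)*R.from_euler("x",180,degrees=True)).as_quat()
def rep(m=""):
    s=bot.read_state(); print(m,"t%.2f"%s["t"],"tcp",s["tcp_pos"],"F",s["contact_force"],"w%.1f"%s["width"]); return s
E
python3 - <<'E'
from h import *
q0=down(0)
bot.move_gripper(50)
bot.move_ptp([457.7,12.4,235],q0)
bot.line_to([457.7,12.4,153],150); rep("at")
bot.move_gripper(4,35); s=rep("grip")
bot.line_to([457.7,12.4,345],250); rep("lift")
bot.line_to([534,221,345],280,ori=down(9))
bot.line_to([534,221,205],250); bot.pause(0.2); rep("pre")
snap("side","pics/s1.png"); T=snap("top","pics/t1.png")
a=cv2.imread("pics/s1.png")[190:370,110:290]; b=cv2.imread("pics/t1.png")[180:280,100:230]
cv2.imwrite("pics/m2.png",np.hstack([cv2.resize(a,(400,400),interpolation=cv2.INTER_CUBIC),cv2.resize(b,(400,308),interpolation=cv2.INTER_CUBIC).__class__((400,400,3),np.uint8)*0+cv2.copyMakeBorder(cv2.resize(b,(400,308),interpolation=cv2.INTER_CUBIC),0,92,0,0,cv2.BORDER_CONSTANT)]))
E
```

```text
at t8.17 tcp [458.441  12.857 153.533] F [-0.644 -0.258 -0.246] w50.2
grip t8.98 tcp [457.725  12.43  153.052] F [-1.021  0.582  0.392] w5.9
lift t9.90 tcp [456.785  12.34  343.202] F [-0.559 -0.18  -3.28 ] w5.5
pre t11.75 tcp [534.792 221.445 206.906] F [ 0.019 -0.094 -2.08 ] w5.7
```

View pics/m2.png

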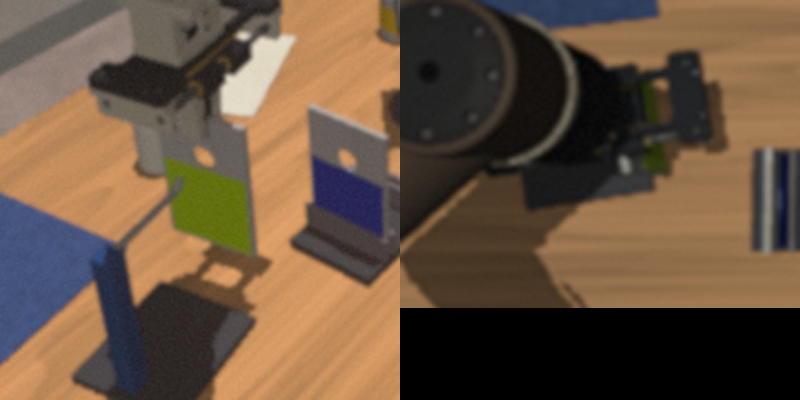

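Run:
```python
from h import *
s=rep("now"); S=view("side"); p=s["tcp_pos"]
u=np.array([-0.156,0.988,0])
print(proj(S,[p-[0,0,31],[525.9,261,177],[527.8,262.7,177],[529.9,264.3,177]]),"seen hole 201.8,260.2 tip 190.1,272.8")
# ray of seen hole at plane through p normal u; seen tip likewise at tip plane
for uv,o in [((201.8,260.2),p),((190.1,272.8),np.array([527.8,262.7,177]))]:
    l=np.array([u[1],-u[0],0])
    r=least_squares(lambda k:proj(S,o+k[0]*l+[0,0,k[1]])[0]-uv,(0,-10)); print("lat,vert rel",r.x,o+r.x[0]*l+[0,0,r.x[1]])
```

```text
now t11.85 tcp [534.398 221.306 206.192] F [-0.158 -0.095 -2.893] w6.0
[[201.536 260.756]
 [191.23  271.349]
 [189.984 271.455]
 [188.702 271.5  ]] seen hole 201.8,260.2 tip 190.1,272.8
lat,vert rel [ -0.891 -29.193] [533.518 221.167 176.999]
lat,vert rel [ 0.21 -3.67] [528.008 262.733 173.33 ]
```

Run:
```python
from h import *
u=np.array([-0.156,0.988,0]); tip=np.array([527.8,262.7,0]); b=None
for d in [-25,-12,0,12,24,36,48]:
    bot.line_to((tip+d*u)+[0,0,204.5],120); s=rep(d)
    if b is None: b=s["contact_force"]
    if np.linalg.norm(s["contact_force"]-b)>6: print("CONTACT"); break
else:
    for z in [198,194,191]:
        bot.line_to(tip+48*u+[0,0,z],60); bot.pause(0.1); rep(z)
```

```text
-25 t12.14 tcp [531.665 238.723 204.637] F [ 0.755 -0.008 -3.517] w6.0
-12 t12.40 tcp [529.591 251.19  204.467] F [ 0.602 -0.433 -2.271] w5.6
0 t12.65 tcp [527.751 262.867 204.443] F [ 0.461 -0.105 -2.221] w5.4
12 t12.90 tcp [525.879 274.628 204.433] F [-0.045 -0.329 -3.258] w5.7
24 t13.15 tcp [524.024 286.512 204.458] F [ 0.314 -0.097 -2.369] w5.6
36 t13.40 tcp [522.116 298.374 204.411] F [ 0.317  0.451 -2.081] w5.9
48 t13.65 tcp [520.238 310.195 204.417] F [-0.35  -0.122 -3.06 ] w5.5
198 t14.01 tcp [520.349 309.835 197.915] F [-0.258 -0.007 -2.82 ] w5.4
194 t14.36 tcp [520.336 310.098 193.978] F [ 0.789 -0.304 -1.776] w5.9
191 t14.71 tcp [520.815 310.422 191.75 ] F [-0.009  0.297  3.681] w5.6
```

Contact shows at the expected height (TCP z ≈ 192), so the panel's weight is on the peg. I release it and retreat to look.

Run:
```python
from h import *
import pickle
s=bot.read_state(); p=s["tcp_pos"]
bot.move_gripper(26); rep("rel")
bot.line_to([p[0],p[1],345],220); 
cams={}
q=down(-50)
bot.move_ptp([470,-200,345],q); bot.pause(0.2); cams["v1"]=snap("wrist","pics/v1.png")
cams["s2"]=snap("side","pics/s2.png"); cams["t2"]=snap("top","pics/t2.png"); rep("v1")
pickle.dump(cams,open("cams2.pkl","wb"))
a=cv2.imread("pics/s2.png")[230:350,130:250]; b=cv2.imread("pics/t2.png")[170:290,110:230]; c=cv2.imread("pics/v1.png")
g=lambda x,w,h:cv2.resize(x,(w,h),interpolation=cv2.INTER_CUBIC)
r1=np.hstack([g(a,300,300),g(b,300,300)])
cv2.imwrite("pics/m3.png",r1); cv2.imwrite("pics/m4.png",g(c,784,588))
```

```text
rel t15.31 tcp [520.303 310.089 190.925] F [-0.385 -0.725  0.443] w26.3
v1 t18.37 tcp [ 470.18  -199.708  344.936] F [-0.623 -0.125 -0.498] w26.0
```

View pics/m3.png

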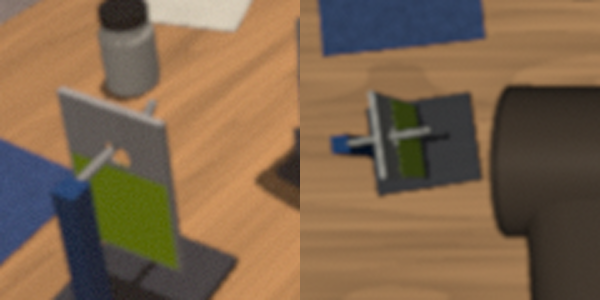

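View pics/m4.png

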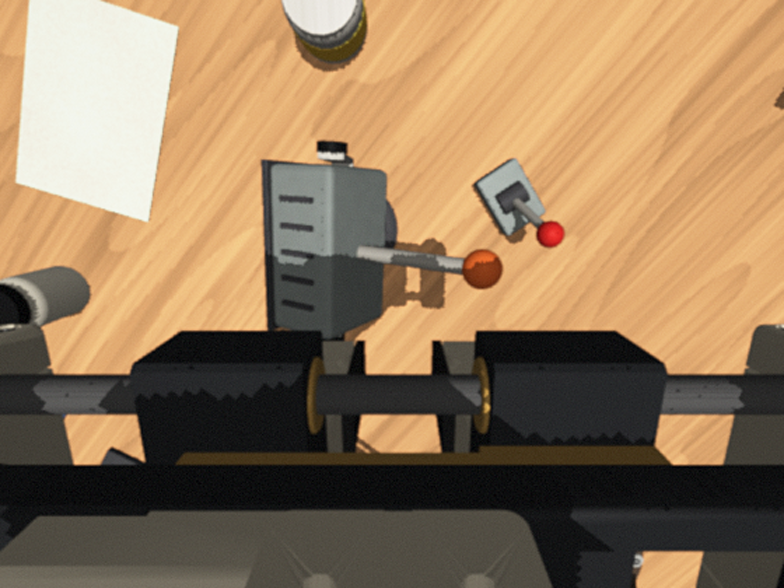

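m3 shows the panel hanging on the peg, plumb, and the arm clear of it. In the top tile its top edge runs (373,92)–(382,178), and in the side tile the corners are (62,90), (163,124) and (180,270). m4 shows the lamp ball at (482,269), the near knob at (333,147), the rod entering the head at (360,253) and the red switch ball at (550,234). Next I fit the panel and lamp geometry.

```bash
cat > lamp.py <<'E'
from h import *
def model(p):  # px,py,yaw,tilt,w -> pivot, ball, rod point(50mm behind), knobs
    P=np.array([p[0],p[1],150.]); d=np.array([np.cos(p[2])*np.cos(p[3]),np.sin(p[2])*np.cos(p[3]),-np.sin(p[3])])
    a=np.array([-np.sin(p[2]),np.cos(p[2]),0])
    return P,d,P-130*d,P+p[4]*a,P-p[4]*a
def fit(obs,p0=(530,-170,0.7,0.4,75),db=None,prior=()):
    def f(p):
        P,d,B,K1,K2=model(p); r=[]
        for kind,cam,uv in obs:
            if kind=="rod":  # point on rod line in image
                a,b=proj(cam,[P-40*d,B]); t=(b-a)/np.linalg.norm(b-a); e=np.array(uv)-a; r.append(t[0]*e[1]-t[1]*e[0])
            elif kind=="axis": pass
            else: r+=list((proj(cam,dict(ball=B,k1=K1,k2=K2)[kind])[0]-uv)*(1 if kind=="ball" else .5))
        return np.array(r+[(p[4]-75)*.02])
    s=least_squares(f,p0); return s.x,f(s.x)
E
python3 - <<'E'
from lamp import *
import pickle
c=pickle.load(open("cams2.pkl","rb")); S=view("side");T=view("top")
tt=lambda u,v:(T,np.array((110+u/2.5,170+v/2.5))); ss=lambda u,v:(S,np.array((130+u/2.5,230+v/2.5)))
A,e1=tri([tt(73,92),ss(62,90)]);B,e2=tri([tt(82,178),ss(163,124)]);C,e3=tri([tt(124,178),ss(180,270)])
print("panel corners",A,B,C,e1,e2,e3,"topmid",(A+B)/2,np.linalg.norm(A-B),np.linalg.norm(B-C))
print("pred",proj(S,[[520,310,211],[520,310,51]]))
t=lambda u,v:np.array((110+u/2.9,130+v/2.9)); s=lambda u,v:np.array((140+u/2.3,120+v/2.3))
W=c["v1"]; w=lambda u,v:np.array((u,v))/1.4
fx=[("ball",T,t(659,354)),("ball",S,s(475,125)),("k2",T,t(641,219)),("k1",T,t(522,316)),("k1",S,s(386,208)),("rod",T,t(605,293)),("rod",S,s(405,160))]
wr=[("ball",W,w(482,269)),("k2",W,w(333,147)),("rod",W,w(362,253))]
for n,o in (("fixed",fx),("wrist",wr),("all",fx+wr)):
    x,r=fit(o); P,d,Bl,_,_=model(x); print(n,x,"ball",Bl,"res",r)
print("knob2 tri",tri([(T,t(641,219)),(W,w(333,147))]),"ball tri",tri([(T,t(659,354)),(S,s(475,125)),(W,w(482,269))]))
print("sw tip",tri([(T,t(704,409)),(S,s(535,203)),(W,w(550,234))]))
E
```

```text
panel corners [567.814 315.739 208.733] [469.581 302.871 211.56 ] [472.71  302.727  49.921] 0.022372152426094125 0.09098796422041312 0.26988201382495003 topmid [518.698 309.305 210.146] 99.11204166169058 161.66958465549004
pred [[173.681 272.243]
 [183.591 330.282]]
fixed [ 521.88  -177.476    0.659    0.516   79.33 ] ball [ 432.493 -246.684  214.19 ] res [ 0.322  0.17  -0.403 -0.038  0.085  0.183 -0.009 -0.145 -0.192  0.239
 -0.037 -0.327  0.087]
wrist [ 521.922 -177.863    0.676    0.579   80.216] ball [ 437.081 -245.967  221.161] res [ 0.     0.001 -0.001  0.004  0.003  0.104]
all [ 523.711 -176.706    0.66     0.514   79.893] ball [ 434.241 -246.106  213.866] res [ 0.087 -0.45  -1.081 -0.015  0.017 -0.185 -0.208 -0.382 -0.538  0.256
  0.179  0.031  0.827  0.29  -0.361  0.052 -0.044  0.098]
knob2 tri (array([ 572.473, -240.313,  147.437]), np.float64(0.12440462542019137)) ball tri (array([ 434.271, -245.982,  212.884]), np.float64(0.5646956708265778))
sw tip (array([ 373.269, -310.4  ,   91.479]), np.float64(0.7218462485987462))
```

The lamp fits consistently: pivot ≈ (523.5,−177), beam yaw 37.8°, tilt 0.51, with matching ball and knobs. The panel is plumb with paint centre ≈ (519.5,309.4,101). I pinch the ball and swing it along the arc.

```bash
cat > swing.py <<'E'
from lamp import *
PIV=np.array([523.3,-177.0,150.]); PAINT=np.array([519.5,309.4,101.])
def ang(P=PIV,Q=PAINT):
    d=(Q-P)/np.linalg.norm(Q-P); return np.arctan2(d[1],d[0]),-np.arcsin(d[2])
def ballpos(y,t,P=PIV): return P-130*np.array([np.cos(y)*np.cos(t),np.sin(y)*np.cos(t),-np.sin(t)])
def tool(y,t,P=PIV): return ballpos(y,t,P)-[0,0,19.], down(np.degrees(y)-180)
E
python3 - <<'E'
from swing import *
y0,t0=0.66,0.514; y1,t1=ang(); print(y1,t1)
p,q=tool(y0,t0)
path=[tool(y0+(y1-y0)*k,t0+(t1-t0)*k) for k in np.linspace(0,1,9)[1:]]
print([bot.solve_ik(*x) is not None for x in path][-1], bot.solve_ik(p,q), bot.solve_ik(*path[-1]))
bot.move_gripper(60); bot.move_ptp(p+[0,0,90],q); bot.line_to(p,120); rep("at ball "+str(p))
bot.move_gripper(24,10); s=rep("grip")
for p,q in path:
    bot.line_to(p,130,ori=q); 
    f=bot.read_state()["contact_force"]
    if np.linalg.norm(f)>15: print("FORCE",f); break
bot.pause(0.2); rep("end "+str(p))
E
```

```text
1.5786086678549975 0.100398358887665
True [-0.122  0.092 -0.415  0.    -1.064 -0.789] [-0.207  0.313 -0.254  0.    -1.003  0.215]
at ball [ 433.871 -246.406  194.916] t21.39 tcp [ 434.389 -246.566  195.625] F [-0.192  0.418  0.07 ] w60.3
grip t22.04 tcp [ 433.914 -246.426  195.024] F [ 0.092 -0.405  0.658] w26.8
end [ 524.31  -306.341  144.03 ] t24.41 tcp [ 524.655 -306.514  144.477] F [-0.069 -5.509 -0.522] w26.9
```

Run:
```python
from swing import *
import pickle
s=bot.read_state(); p=s["tcp_pos"]
bot.move_gripper(60); bot.line_to([p[0],p[1],300],200); bot.pause(0.2)
c={"v2":snap("wrist","pics/v2.png")}
snap("side","pics/s3.png"); snap("top","pics/t3.png"); rep()
pickle.dump(c,open("cams3.pkl","wb"))
S=view("side");T=view("top");W=c["v2"]
pts=[PIV,ballpos(*ang())]
print(proj(W,pts),proj(S,pts),proj(T,pts))
g=lambda x,w,h:cv2.resize(x,(w,h),interpolation=cv2.INTER_CUBIC)
a=cv2.imread("pics/s3.png")[140:260,270:390]; b=cv2.imread("pics/t3.png")[190:310,250:370]; v=cv2.imread("pics/v2.png")
u=proj(W,[np.mean(pts,0)])[0].astype(int); x0=int(np.clip(u[0]-140,0,280)); y0=int(np.clip(u[1]-105,0,210)); print("wcrop",x0,y0)
m=np.vstack([g(a,300,300),g(b,300,300)]); cw=g(v[y0:y0+210,x0:x0+280],500,375)
cv2.imwrite("pics/m5.png",np.hstack([m,cv2.copyMakeBorder(cw,0,225,0,0,cv2.BORDER_CONSTANT)]))
```

```text
t26.46 tcp [ 524.52  -306.47   299.368] F [ 0.013 -0.643  0.507] w60.2
[[284.622 311.419]
 [284.704 203.278]] [[303.877 195.943]
 [326.627 174.219]] [[310.506 221.745]
 [354.338 220.683]]
wcrop 144 156
```

View pics/m5.png

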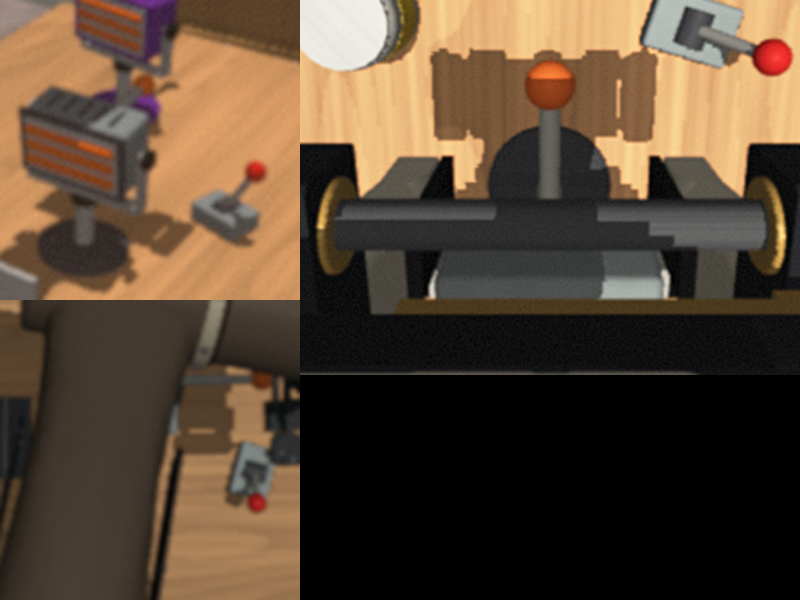

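m5: the wrist tile shows the ball at (550,85) and the base centre at x≈550. The top tile shows the ball at (261,378) and the side tile at (145,84), all within about 1 px of the prediction. I'll check tilt and panel centre with a wireframe overlay on an enlarged side crop.

Run:
```python
from swing import *
import pickle
W=pickle.load(open("cams3.pkl","rb"))["v2"]; S=view("side");T=view("top")
B,e=tri([(T,(354.4,221.2)),(S,(328,173.6)),(W,(284.0,203.6))]); print("ball",B,e,"want",ballpos(*ang()))
print("T+S",tri([(T,(354.4,221.2)),(S,(328,173.6))]),"T+W",tri([(T,(354.4,221.2)),(W,(284.0,203.6))]))
im=cv2.imread("pics/s3.png"); k=6
def crop(x0,y0,w,h): return cv2.resize(im[y0:y0+h,x0:x0+w],None,fx=k,fy=k,interpolation=cv2.INTER_CUBIC)
def line(c,o,P,col,cl=True):
    uv=(proj(S,P)-o+0.5)*k; cv2.polylines(c,[np.round(uv).astype(np.int32)],cl,col,1)
y,t=ang(); d=(PAINT-PIV)/np.linalg.norm(PAINT-PIV); a=np.array([-np.sin(y),np.cos(y),0]); n=np.cross(d,a)
a1=crop(272,165,66,66)
for tt,col in ((t,(255,255,0)),):
    F=[PIV+30*d+i*65*a+j*40*n for i,j in((-1,-1),(1,-1),(1,1),(-1,1))]; line(a1,(272,165),F,col)
    G=[PIV-30*d+i*65*a+j*40*n for i,j in((-1,1),(1,1))]; line(a1,(272,165),[F[3],G[0],G[1],F[2]],(255,0,255),False)
a2=crop(150,262,66,66); nn=np.radians(7.8); wv=np.array([np.cos(nn),np.sin(nn),0]); z=np.array([0,0,1])
line(a2,(150,262),[PAINT+i*47*wv+j*47*z for i,j in((-1,-1),(1,-1),(1,1),(-1,1))],(0,0,255))
cv2.imwrite("pics/m6.png",np.hstack([a1,a2]))
```

```text
ball [ 524.437 -306.675  165.236] 0.6467438208681812 want [ 524.31  -306.341  163.03 ]
T+S (array([ 521.455, -306.588,  165.817]), np.float64(0.31703017036363773)) T+W (array([ 524.78 , -306.143,  163.448]), np.float64(0.3639614670763634))
```

View pics/m6.png

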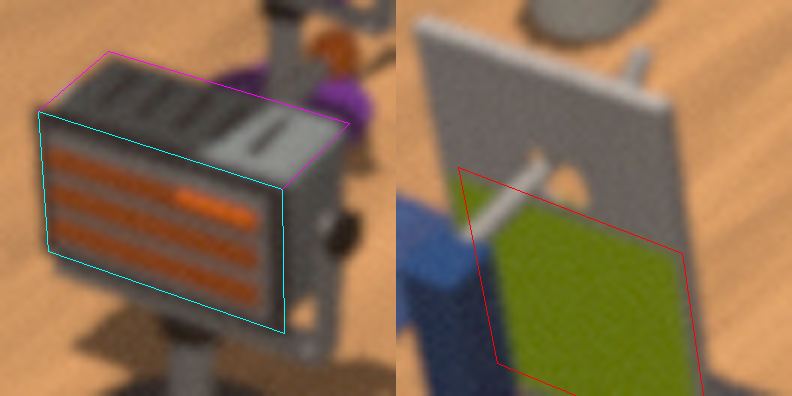

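The wireframe fits the lamp's head and the panel's painted square well. The lower front edge hints at slightly more tilt, and the triangulated ball z is 165 against the 163 wanted. I'll measure ball height more precisely with a wide wrist-camera baseline.

```bash
cat >> h.py <<'E'
def blob(cam,im,P,win,h0,h1):
    uv=proj(cam,P)[0]; hsv=cv2.cvtColor(im,cv2.COLOR_BGR2HSV)
    m=cv2.inRange(hsv,(h0,150,60),(h1,255,255)); k=np.zeros_like(m); cv2.circle(k,tuple(int(v) for v in uv),win,255,-1)
    n,l,st,ce=cv2.connectedComponentsWithStats(m&k)
    i=1+np.argmax(st[1:,4]); c=cv2.findContours((l==i).astype(np.uint8),0,2)[0][0]
    return np.array(cv2.minEnclosingCircle(c)[0]),cv2.minEnclosingCircle(c)[1],st[i,4],ce[i]
E
python3 - <<'E'
from swing import *
y,t=ang(); b=ballpos(y,t); q=down(np.degrees(y)-180); obs=[];o2=[]
for i,dx in enumerate((-90,90,0)):
    bot.line_to([b[0]+dx,b[1],255],220,ori=q); bot.pause(0.25); c=snap("wrist",f"pics/b{i}.png")
    r=blob(c,cv2.imread(f"pics/b{i}.png"),b,40,3,16); print(r,proj(c,b)[0]); obs.append((c,r[0])); o2.append((c,r[3]))
print("circ",tri(obs),"2",tri(obs[:2]),"cent",tri(o2)); print("want",b); rep()
E
```

```text
(array([178.031, 214.5  ]), 17.213857650756836, np.int32(883), array([178.077, 214.383])) [179.802 214.336]
(array([389.5, 216. ]), 16.978025436401367, np.int32(871), array([389.506, 215.801])) [390.436 215.926]
(array([284.5, 215.5]), 16.985387802124023, np.int32(881), array([284.493, 215.115])) [285.693 215.194]
circ (array([ 525.411, -306.457,  164.053]), np.float64(0.08600815536522056)) 2 (array([ 525.456, -306.507,  164.038]), np.float64(0.03396465668543119)) cent (array([ 525.4  , -306.635,  163.954]), np.float64(0.06783571906083184))
want [ 524.31  -306.341  163.03 ]
 t29.49 tcp [ 524.766 -306.244  254.482] F [0.334 0.534 0.51 ] w59.9
```

Run:
```python
from swing import *
import pickle
W=pickle.load(open("cams3.pkl","rb"))["v2"]
im=cv2.GaussianBlur(cv2.imread("pics/v2.png"),(0,0),0.7); g=cv2.cvtColor(im,6).astype(float); hsv=cv2.cvtColor(im,40)
print("ball v2",blob(W,cv2.imread("pics/v2.png"),ballpos(*ang()),40,3,16)[0])
for r in range(218,268,6):
    row=g[r,244:325]; d=np.gradient(row); sat=hsv[r,244:325,1]
    seg=row[28:54]; print(r,"rod edges",244+28+np.argmax(d[28:41]),244+40+np.argmin(d[40:54]), "base", 244+np.argmin(d[:30]),244+52+np.argmax(d[52:]), row[::8].astype(int))
```

```text
ball v2 [283.552 203.294]
218 rod edges 280 286 base 256 320 [ 93  94  94 100 100  93  93  93  99  98 102]
224 rod edges 280 287 base 256 299 [ 92  96  93 100  99 100  94  95  99 101 100]
230 rod edges 278 289 base 267 321 [ 90  94  92  43  41 100  38  57  99  98 163]
236 rod edges 278 289 base 246 309 [190  97  38  39  41 100  39  38  85 204 202]
242 rod edges 278 289 base 246 313 [183  87  37  37  40  99  39  39  62 203 203]
248 rod edges 278 289 base 244 315 [121  46  39  39  41 100  38  38  83 148 204]
254 rod edges 278 289 base 249 324 [ 95  36  37  36  38 100  36  37  38  46 192]
260 rod edges 278 289 base 248 317 [ 99  36  38  39  47  99  38  36  36  36 103]
266 rod edges 278 289 base 249 317 [84 34 36 36 44 87 36 34 36 47 88]
```

Rod and ball are both at column 283.5, so the rod is parallel to the intended yaw. Ball z is 164.0, which is 0.4° off, about 4 mm at the panel and within measuring accuracy. The aim stands, so I flip the switch.

Run:
```python
from swing import *
tip=np.array([372.5,-310.5,0]); a=np.radians(-15); d=np.array([np.cos(a),np.sin(a),0]); q=down(165)
P=lambda k,z:tip+k*d+[0,0,z]
bot.move_gripper(0,20)
s=bot.read_state()["tcp_pos"]
bot.move_ptp(P(-52,220),q); bot.line_to(P(-52,80),200); b=rep("start")["contact_force"]
for k in list(range(-25,50,15))+[50,52,54,56,58,60]:
    bot.line_to(P(k,80),90); bot.pause(0.05); s=rep(k); f=(s["contact_force"]-b)@d
    if k>=48 and f<-8: print("stop",f); break
bot.line_to(P(30,80),150); bot.line_to(P(30,240),200); bot.line_to(P(-20,300),200); bot.pause(0.2)
c=snap("wrist","pics/e_w.png"); snap("side","pics/e_s.png"); snap("top","pics/e_t.png"); rep()
on=tip+76*d+[0,0,92]
S=view("side");T=view("top")
print("expect on",on,proj(S,on),proj(T,on),proj(c,on))
for n,cam in (("s",S),("w",c),("t",T)):
    try: print(n,blob(cam,cv2.imread(f"pics/e_{n}.png"),on,60,0,4)[:3])
    except Exception as e: print(n,e)
g=lambda x,w,h:cv2.resize(x,(w,h),interpolation=cv2.INTER_CUBIC)
m=np.hstack([g(cv2.imread("pics/e_s.png")[140:350,130:400],514,400),g(cv2.imread("pics/e_w.png"),280,210) if 0 else cv2.copyMakeBorder(g(cv2.imread("pics/e_w.png"),280,210),0,190,0,0,0)])
cv2.imwrite("pics/m7.png",m)
```

```text
start t32.98 tcp [ 322.967 -297.325   80.58 ] F [ 0.565 -0.325 -0.43 ] w0.1
-25 t33.48 tcp [ 348.264 -303.931   79.995] F [ 1.122 -0.25  -0.908] w0.3
-10 t33.84 tcp [ 362.81  -307.862   79.863] F [-0.596  0.565  1.071] w0.5
5 t34.21 tcp [ 377.211 -311.721   79.824] F [ 0.546 -0.337 -0.434] w0.5
20 t34.58 tcp [ 391.72  -315.604   79.835] F [ 0.424 -0.594  0.123] w0.5
35 t34.94 tcp [ 406.254 -319.503   79.85 ] F [-1.059 -0.409 -0.299] w0.4
50 t35.31 tcp [ 420.844 -323.413   79.908] F [-0.793  0.078 -1.452] w0.2
52 t35.61 tcp [ 422.614 -323.919   80.029] F [ 0.631  1.224 -0.556] w0.2
54 t35.91 tcp [ 424.597 -324.488   79.932] F [-0.387  0.51  -0.855] w0.6
56 t36.21 tcp [ 425.699 -324.78    79.726] F [-4.753  0.077  0.179] w0.5
58 t36.51 tcp [ 425.997 -324.87    79.51 ] F [-9.558  2.554  4.027] w0.6
stop -10.523323303009613
 t38.68 tcp [ 353.276 -305.303  299.249] F [-0.593 -0.011 -0.166] w0.5
expect on [ 445.91 -330.17   92.  ] [[351.981 198.828]] [[358.269 246.969]] [[283.59  263.159]]
s (array([353., 198.]), 3.1623775959014893, np.int32(28))
w (array([284.5, 261.5]), 5.522780418395996, np.int32(33))
t (array([358.605, 247.184]), 3.2413265705108643, np.int32(34))
```

View pics/m7.png

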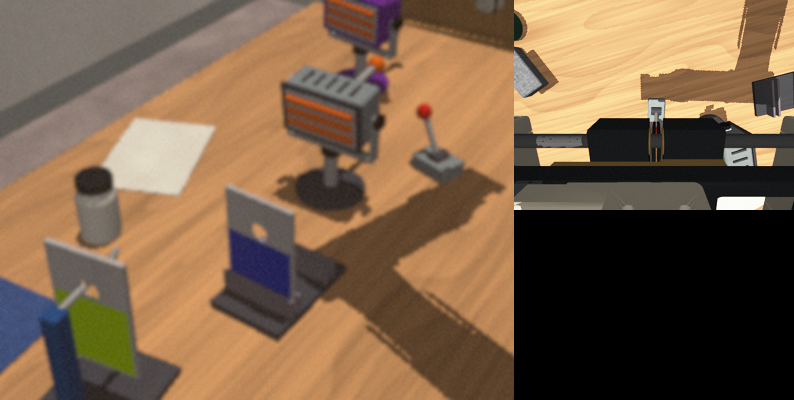

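m7: the panel hangs on the peg, the blue panel and jar are in place, the lamp faces the panel, and the lever has gone over. The red ball is at (425,111), i.e. side (353,198) against (352,199) expected for fully on. One last numeric check that the lamp didn't move.

Run:
```python
from swing import *
b=ballpos(*ang()); S=view("side");T=view("top")
for n,cam in (("s3",S),("e_s",S),("t3",T),("e_t",T)):
    r=blob(cam,cv2.imread(f"pics/{n}.png"),b,14,3,16); print(n,r[0],r[1],r[2],"cent",r[3])
A,B=[cv2.imread(f"pics/{n}.png")[150:250,270:340].astype(float) for n in("s3","e_s")]; print("lamp region diff",np.abs(A-B).mean())
r1=blob(T,cv2.imread("pics/e_t.png"),b,14,3,16)[0]; print(tri([(T,r1),(S,blob(S,cv2.imread("pics/e_s.png"),b,14,3,16)[0])]),b)
```

```text
s3 [327.5 173.5] 4.743516445159912 47 cent [327.915 172.915]
e_s [327.682 172.955] 4.778231143951416 55 cent [327.982 172.291]
t3 [354.259 221.19 ] 3.9260776042938232 45 cent [354.289 221.622]
e_t [354.2 221. ] 4.38643741607666 62 cent [354.387 221.   ]
lamp region diff 13.179190476190476
(array([ 521.983, -305.501,  168.275]), np.float64(0.29891285633684767)) [ 524.31  -306.341  163.03 ]
```

The top+side triangulation gives ball z 168 against 164 from the wrist. I'll recheck with fresh wrist views and use the switch ball (known z = 92) as a height reference.

Run:
```python
from swing import *
y,t=ang(); b=ballpos(y,t); q=down(np.degrees(y)-180); O=[];Rr=[];red=np.array([445.9,-330.2,92.])
bot.move_ptp([b[0]-100,b[1],285],q)
for i,(dx,dy,z) in enumerate(((-100,0,285),(-40,0,285),(80,0,265),(20,40,265))):
    bot.line_to([b[0]+dx,b[1]+dy,z],250,ori=q); bot.pause(0.25); c=snap("wrist",f"pics/c{i}.png"); im=cv2.imread(f"pics/c{i}.png")
    r=blob(c,im,b,40,5,16); O.append((c,r[0])); 
    try:
        s=blob(c,im,red,40,0,4); print(i,r[:3],"red",s[:3]); 
        if s[1]>9: Rr.append((c,s[0]))
    except Exception as e: print(i,r[:3],e)
print("ball",tri(O),"want",b); print("red",len(Rr),tri(Rr) if len(Rr)>1 else ""); rep()
```

```text
0 (array([177.258, 206.396]), 15.444683074951172, np.int32(712)) red (array([264.117, 170.309]), 10.549983978271484, np.int32(349))
1 (array([240.733, 206.511]), 15.408320426940918, np.int32(721)) red (array([316.152, 170.781]), 10.993635177612305, np.int32(366))
2 (array([374.336, 212.635]), 16.021329879760742, np.int32(782)) red (array([428.5, 173. ]), 12.855060577392578, np.int32(456))
3 (array([308.301, 167.375]), 16.944297790527344, np.int32(864)) red (array([377.5, 135.5]), 12.747649192810059, np.int32(473))
ball (array([ 525.533, -306.294,  163.907]), np.float64(0.21412621307317295)) want [ 524.31  -306.341  163.03 ]
red 4 (array([ 448.307, -331.766,   91.819]), np.float64(0.3033635263146299))
 t43.18 tcp [ 544.643 -266.629  264.51 ] F [ 0.126 -0.204 -0.55 ] w0.4
```

```bash
python3 -c "
from h import *
rep(); print(bot.close_job())"
```

```text
t43.18 tcp [ 544.643 -266.629  264.51 ] F [ 0.126 -0.204 -0.55 ] w0.4
the job is handed in; nothing more can be done
None
```

The yellow-green panel hangs plumb on the peg, the lamp points at its painted square, and the red switch lever is fully over. They were done in that order, and I handed the job in at 43 s of the 64 s allowed. The blue panel and jar stood where they were in the last side picture. I did not check the tin again after the lamp was aimed.

- **Panel:** I lifted it from the rack, slid it over the turned-up tip without contact and lowered it until the peg took its weight. Then I let go. Its top edge measured level within about 3 mm.
- **Lamp aim:** Wrist views put the ball at z = 163.9 mm, against 163.0 wanted, which is about 4 mm at the panel. The sideways aim is also within about 4 mm. The ball had not moved after the switch was flipped.
- **Switch:** The lever was pushed until it met its stop at about 10 N. The red ball sits within about 3 mm of the "fully on" position in all views, at z = 91.8 mm against 92.
- **Disagreement:** The top and side cameras gave the lamp ball a height of 166–168 mm. I trusted the wrist views because they also got the switch ball's known height right. If 168 were true, the lamp would point about 19 mm below the middle of the square.
- **Camera offset:** The wrist camera and the fixed cameras also differed by 2–4 mm in x, so I worked with relative positions.

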